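# Push a row of spacer blocks home in the stop rail and lock it

### The arm

A 6-joint arm with a two-finger parallel gripper is mounted at the origin on the work surface. World frame = base frame: x ahead of the robot, y to its left, z up, the work surface at z = 0. Lengths are in mm, angles in rad, forces in N, time in s.
With the tool pointing down it reaches from about 275 to 750 mm from the base axis. Payload 10.2 kg.
Tool frame: the origin (TCP) lies at the very end of the fingers, on their centre line; the grasp point (between the pads) lies robot.grip_point_offset behind it (robot.grip_point_offset is the distance from the TCP to the grasp point, in mm); x points along the fingers, y is the direction in which the jaws open and shut, and the axes are right-handed (so a half turn about x gives the same grasp; the last joint's range is limited). The gripper opens to 88 mm and grips with 3 to 60 N. Pads are 18 mm wide; open, the fingers measure 123 mm over their backs; the gripper's body (75 mm by 187 mm) begins 45 mm behind the grasp point.
Start: joints at [-1.482, 0.313, 1.498, -0, 1.331, -0.223], TCP at [161.043, -499.696, 238.72] pointing down, gripper open.
Joint ranges: [-2.94, 2.94], [-0.97, 2.17], [0.19, 2.56], [-1.23, 4.37], [0.02, 3.11], [-2.88, 2.88]. Speed limits (rad/s): [2.39, 2.39, 3.01, 3.14, 3.14, 3.14].

### API

Orientations are given as a unit quaternion [x, y, z, w].
In Python, from station import robot, optics, ticket gives the robot as it stands.
- The arm moves only by the tool play_rows, never from a script. Its argument "deltas" is a list of rows, each an object with "linear": the shift along the tool's x, y, z normalised to -1 to 1, where 1 is 150 mm, a list of three; "dr": the turn, a rotation vector about the tool's x, y, z normalised to -1 to 1, where 1 is 2 rad, a list of three; "fingers": the gripper command: -1 is fully open, 1 is shut, values between are in proportion. In form: [{"linear": [tx, ty, tz], "dr": [wx, wy, wz], "fingers": fingers}, ...]. A call has 1 to 8 rows; each row is the pose to reach, as a shift and turn from the pose commanded when the call began, along the tool's axes at that moment; what a row does not reach only later rows make up. A row lasts 1/12 s, in which the tool goes at most 41.7 mm and 7.16 degrees, less where a joint would pass 70% of its speed; a pose out of reach is approached as far as the arm can. A call with a number of a shift or a turn outside -1 to 1 is refused whole. A call with a gripper value outside its range is refused whole. The fingers move at their own pace and stop on an object; "newtons" is the grip in N (left out, the last holds). Time passes only in rows, so rows that repeat a pose let the fingers close. It gives the time, the measured TCP pose, the force and the opening at its end, in the units of the state.
- robot.get_state(): the state, without advancing time (a new reading comes with each control period).
- optics.get_image(name): name is "scene" or "side" or "wrist"; returns (picture, depth): 480x640x3 uint8, blue, green, red; 480x640 float32, mm along the optical axis (not along the pixel's ray), 0 where there is no reading.
- optics.camera_params(name): a dict with "mtx" (3x3 intrinsics, pixels), "T" (4x4, takes a point from camera to world coordinates). Camera axes: x right, y down, z forward; pixel columns grow to the right and rows downward; lengths in mm; the calibration is good to about 2 mm. A picture is of the moment at which its call begins: read the wrist's pose just before it. camera_params takes no time and is no camera call; for the wrist camera it gives the pose at the moment of the call.
- ticket.sign_off(): hands the job in, once; it reports no verdict.
The state is a dict: "time": time; "qpos": joint angles; "dq": joint speeds; "joint_torque": joint torques, N m; "tcp_pos": TCP position; "orientation": TCP orientation; "ft_force": force on the tool from outside, world axes, zero at the start; "torque": the same for the moment, N m; "grip_width": opening from 0.0 (shut) to 1.0 (fully open).
Only numpy, scipy, OpenCV 4.12 (cv2) and the standard library are available. Lean on these libraries where they do the work, as an engineer would, in place of code of your own. Each camera call takes 0.05 s, during which the arm holds its last target.

### The job

Push the row of four aluminium spacer blocks along the blue rail as one train, from behind and without lifting or separating them, until the leading block sits firmly against the red end stop and all four are touching. Then push the yellow tab so that the keeper bar slides fully across the rail behind the row. Leave the jar, the tape roll and the wrench where they are.

Things in the scene. Friction and masses are not known exactly. Their poses are not given: they have to be found in the camera images.
- rail: Blue channel 360 x 60 mm bolted to the bench, immovable. Origin: channel centre at bench height; own +x runs along it to the red end stop, z up. Channel floor 12 mm above the bench, 34 mm wide, between fences 6 mm thick with tops at 20 mm; -x end open. On the +y side, at x = -11 mm, a foot 60 mm wide, 8 mm high, reaching to y = 110 mm, and the keeper's dark guide (y 26 to 40 mm, top 38 mm above the bench).
- stop_face (a point): Centre of the inner face (looking to the rail's -x) of the red end stop, at rail x = 160 mm, y = 0, 27 mm above the bench. The stop is 20 mm thick, 60 mm wide, its top 52 mm above the bench.
- block1_center (a point): Centre of the leading (nearest the red stop) aluminium spacer block, 40 mm along the rail x 32 mm across x 30 mm high, black dot on top, about 0.11 kg, axes as the rail's. At first the four blocks lie in the channel in one touching row 161 mm long, tops 42 mm above the bench.
- block2_center (a point): Centre of the second aluminium spacer block, 40 mm along the rail x 32 mm across x 30 mm high, black dot on top, about 0.11 kg, axes as the rail's.
- block3_center (a point): Centre of the third aluminium spacer block, 40 mm along the rail x 32 mm across x 30 mm high, black dot on top, about 0.11 kg, axes as the rail's.
- block4_center (a point): Centre of the rearmost (farthest from the red stop) aluminium spacer block, 40 mm along the rail x 32 mm across x 30 mm high, black dot on top, about 0.11 kg, axes as the rail's. Its free rear face is 20 mm from here towards the rail's -x. With the row home this point is 140 mm from the stop face, and the rear face clears the keeper bar by 4 mm.
- keeper (a joint): Keeper travel in m: 0 = drawn back clear of the channel, 0.040 = its end stop, fully across. A steel bar 14 mm wide, 22 to 32 mm above the bench, sliding in the rail's -y direction across the channel just behind the row's home place (bar centre at rail x = -11 mm); blocks in its way stop it. It stays where left; moving it takes about 2 N.
- keeper_tab (a point): Middle of the outer (rail +y) face of the keeper's upright yellow tab, 48 mm above the bench; tab 26 mm wide along the rail, 10 mm thick, from 26 to 64 mm above the bench. Pushing this face in the rail's -y direction slides the keeper across. With the keeper at 0 it lies at rail x = -11 mm, y = 90 mm; at 0.040, y = 50 mm.
- jar: Closed amber glass jar with a red cap, 60 mm across, 85 mm tall, upright on the bench. Origin: centre of its underside. Bystander.
- tape: Brown tape roll lying flat, 90 mm across, 25 mm high. Origin: centre of its underside. Bystander.
- wrench: Steel wrench 170 mm long lying flat. Origin: its middle, at bench height; own x along its length. Bystander.
There are look-alikes about, which are no part of the job. What is shaped like the part that bears block2_center but orange is not meant. What is shaped like the part that bears block4_center but orange is not meant.

How it is judged:
By the outcome, as a careful person would: the job done as asked, in the order asked, and still so for the second after the job is handed in, with the robot touching nothing.
It also fails if it takes over 51 s, if anything falls off the work surface, if the arm or the gripper's body presses on something with over 40 N, if the wrist force passes 120 N, or if a joint passes its speed limit or range.

## Working session

There is one attempt and no reset: what is moved stays moved. The work goes in short steps, Python scripts to look and compute and a tool call to move; the robot and the scene stay as the last step left them, time stands still between calls to the robot, and variables do not carry over. Pictures are saved under pics/ and viewed, and the job is handed in when it is done.

Besides the shell and the picture viewer there is one more tool, called as name(argument=value, ...), one argument or row to a line, values as JSON. play_rows: Moves the arm, as the interface text tells. Its arguments: {"type":"object","properties":{"deltas":{"type":"array","items":{"type":"object","properties":{"linear":{"type":"array","items":{"type":"number","minimum":-1,"maximum":1}},"dr":{"type":"array","items":{"type":"number","minimum":-1,"maximum":1}},"fingers":{"type":"number"}}}},"newtons":{"type":"number"}},"required":["deltas"]}

```bash
mkdir -p pics; ls; python3 - <<'E'
from station import robot, optics, ticket
import cv2, numpy as np
s=robot.get_state();print(s)
print(robot.grip_point_offset)
for n in ["scene","side"]:
    im,d=optics.get_image(n);cv2.imwrite(f"pics/{n}0.png",im);np.save(f"pics/{n}0.npy",d)
    p=optics.camera_params(n);print(n,p)
E
```

```text
pics
{'time': 0.0, 'qpos': array([-1.48239450e+00,  3.13425016e-01,  1.49843547e+00,  8.78509824e-06,
        1.33096684e+00, -2.23398315e-01]), 'dq': array([ 0.00078417,  0.00040945,  0.00168219,  0.00121269, -0.00045688,
        0.00088029]), 'joint_torque': array([ 6.23606720e-04, -4.02210009e+01, -2.52270001e+01,  6.94919913e-02,
        3.52824095e-02, -9.74700197e-05]), 'tcp_pos': array([ 161.02520231, -499.44424689,  238.17445222]), 'orientation': array([ 0.69856355,  0.11022656, -0.69849865,  0.10935591]), 'ft_force': array([ 1.03548619,  0.72283171, -0.5527794 ]), 'torque': array([ 0.04408836, -0.04671333, -0.00030711]), 'grip_width': 1.0038321142108793}
18.700000000000003
scene {'mtx': array([[476.78183148,   0.        , 312.68845179],
       [  0.        , 476.78183148, 241.23911851],
       [  0.        ,   0.        ,   1.        ]]), 'T': array([[-6.65352748e-01,  3.97529119e-01, -6.31883154e-01,
         1.06917582e+03],
       [ 7.46518208e-01,  3.49721596e-01, -5.66043612e-01,
         4.31382439e+02],
       [-4.03563366e-03, -8.48330952e-01, -5.29450950e-01,
         4.85218019e+02],
       [ 0.00000000e+00,  0.00000000e+00,  0.00000000e+00,
         1.00000000e+00]])}
side {'mtx': array([[460.07025292,   0.        , 319.35812943],
       [  0.        , 460.07025292, 239.38023547],
       [  0.        ,   0.        ,   1.        ]]), 'T': array([[ 9.47408756e-01, -1.76931743e-01,  2.66667974e-01,
         3.81044030e+02],
       [-3.19899965e-01, -5.00199612e-01,  8.04651701e-01,
        -6.45265679e+02],
       [-8.98121062e-03, -8.47641143e-01, -5.30493950e-01,
         4.72409549e+02],
       [ 0.00000000e+00,  0.00000000e+00,  0.00000000e+00,
         1.00000000e+00]])}
```

View pics/scene0.png

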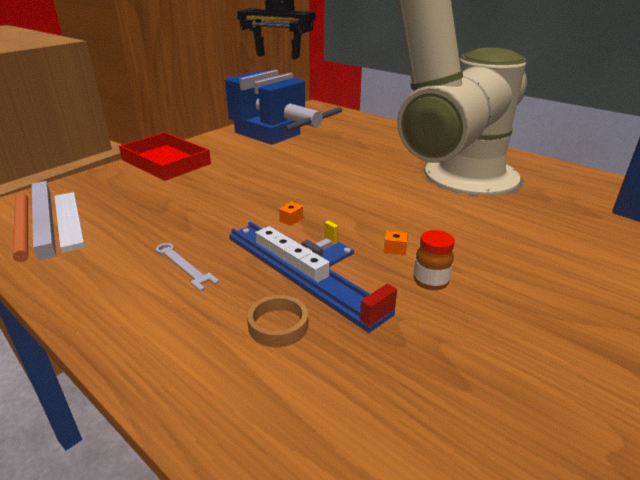

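View pics/side0.png

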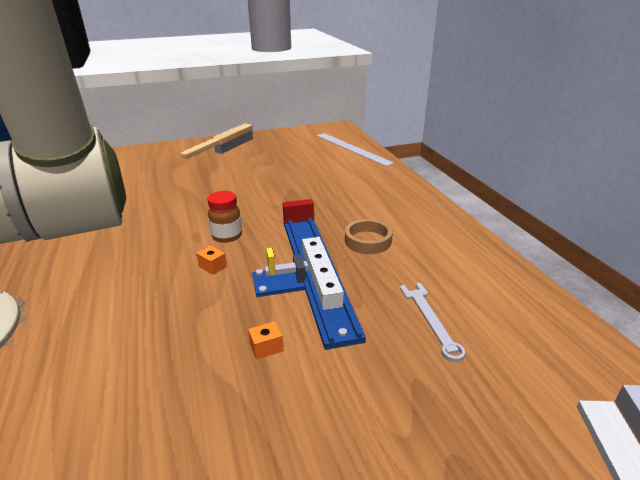

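The scene view shows the white row at (255-328, 230-275), the red stop at (378,305) and the yellow tab at (331,232). The two orange cubes at (291,213) and (396,243) are the look-alikes. Next I'll enlarge both views.

```bash
python3 - <<'E'
import cv2
a=cv2.imread("pics/scene0.png")[200:335,220:410];cv2.imwrite("pics/sc_crop.png",cv2.resize(a,None,fx=4,fy=4,interpolation=cv2.INTER_CUBIC))
a=cv2.imread("pics/side0.png")[195:350,240:375];cv2.imwrite("pics/si_crop.png",cv2.resize(a,None,fx=3.8,fy=3.8,interpolation=cv2.INTER_CUBIC))
E
```

```text
(no output)
```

View pics/sc_crop.png

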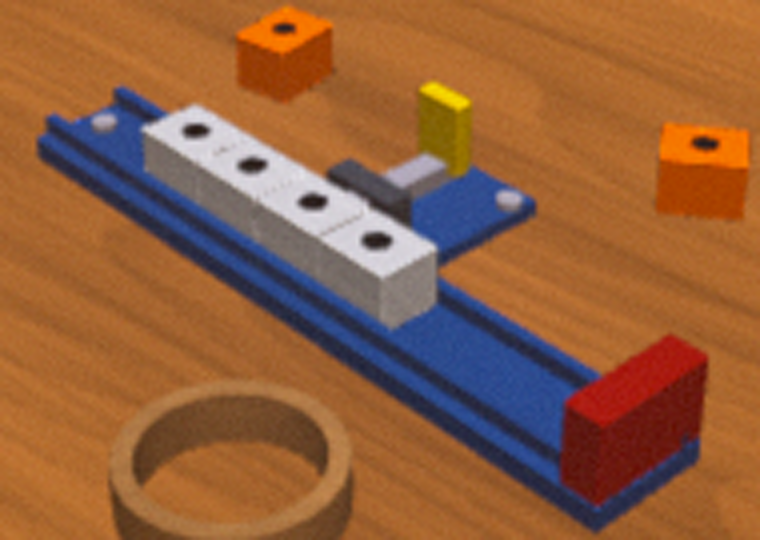

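View pics/si_crop.png

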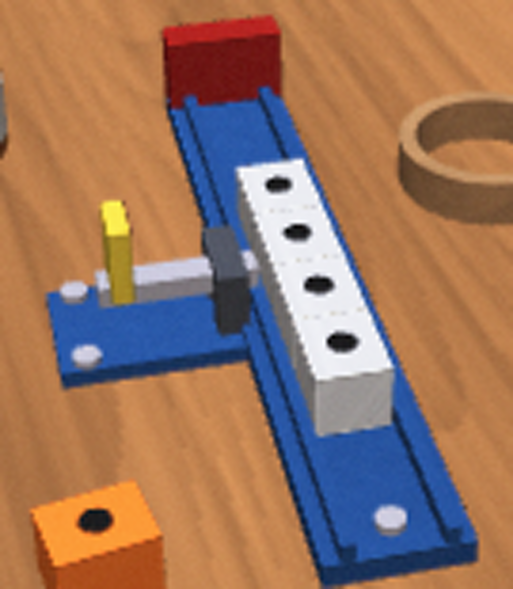

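```bash
cat > fit.py <<'E'
import numpy as np
from scipy.optimize import least_squares
from station import robot, optics
P={n:optics.camera_params(n) for n in("scene","side")}
def proj(n,p):
    T=np.linalg.inv(P[n]["T"]);c=T[:3,:3]@p+T[:3,3];u=P[n]["mtx"]@c;return u[:2]/u[2]
def ray(n,uv,z):
    K=P[n]["mtx"];T=P[n]["T"];d=T[:3,:3]@np.linalg.inv(K)@np.array([*uv,1.]);o=T[:3,3];return o+d*(z-o[2])/d[2]
SC=lambda x,y:(220+x/4-.4,200+y/4-.4)
SI=lambda x,y:(240+x/3.8-.4,195+y/3.8-.4)
E
cat > f1.py <<'E'
from fit import *
dots={"scene":[SC(376,240),SC(313,202),SC(252,165),SC(196,131)],"side":[SI(278,184),SI(297,232),SI(318,285),SI(342,342)]}
for n in dots:
    w=np.array([ray(n,p,42) for p in dots[n]]);print(n,w[:,:2].round(1).tolist(),np.linalg.norm(np.diff(w,axis=0),axis=1).round(1))
F=[("scene",SC(565,403),(160,-30,52)),("scene",SC(600,425),(180,-30,52)),("scene",SC(707,355),(180,30,52)),("scene",SC(672,335),(160,30,52)),
("scene",SC(597,530),(180,-30,0)),("scene",SC(698,460),(180,30,0)),("scene",SC(40,155),(-180,-30,0)),
("side",SI(325,583),(-180,30,0)),("side",SI(475,560),(-180,-30,0)),("side",SI(168,42),(160,30,52)),("side",SI(280,35),(160,-30,52))]
# unknown: x,y,yaw, s(block1 x), per-camera offset xy
def R(v):
    c,s=np.cos(v[2]),np.sin(v[2]);M=np.array([[c,-s,0],[s,c,0],[0,0,1]])
    w=lambda p:M@np.array(p,float)+[v[0],v[1],0]
    r=[proj(n,w(p))-uv for n,uv,p in F]
    for n in dots:
        for i,uv in enumerate(dots[n]): r.append(proj(n,w((v[3]-40.33*i,0,42)))-uv)
    return np.concatenate(r)
s=least_squares(R,[500,0,.5,60],loss="soft_l1")
print(s.x.round(4));print(R(s.x).reshape(-1,2).round(1).tolist())
for nm in("scene","side"):
    F0,d0=F,dots
    F=[f for f in F0 if f[0]==nm];dots={nm:d0[nm]}
    print(nm,least_squares(R,s.x,loss="soft_l1").x.round(4));F,dots=F0,d0
np.save("rail.npy",s.x)
v=s.x;c,sn=np.cos(v[2]),np.sin(v[2])
for nm,p in dict(rear=(v[3]-141,0),rear_home=(0-1,0),tab=(-11,90),tab40=(-11,50)).items():
    print(nm,(v[0]+c*p[0]-sn*p[1]).round(1),(v[1]+sn*p[0]+c*p[1]).round(1))
E
python3 f1.py
```

```text
scene [[582.0, -3.2], [578.2, -42.5], [574.2, -83.1], [570.3, -122.7]] [39.5 40.8 39.8]
side [[582.7, 0.1], [578.5, -40.0], [574.2, -80.6], [570.6, -120.7]] [40.4 40.8 40.2]
[579.4254 -31.5641   1.4707  30.1045]
[[-0.6, -0.7], [1.1, 0.4], [1.4, 0.1], [-0.3, -0.8], [-0.3, 1.7], [0.6, 0.8], [-0.3, 0.9], [-0.8, 2.2], [0.7, 1.1], [-0.2, 0.7], [0.4, -0.9], [0.5, 0.5], [0.2, 0.2], [0.4, 0.3], [0.2, 0.1], [0.1, 0.5], [0.3, 0.5], [0.3, 0.4], [0.2, 0.5]]
scene [578.9004 -32.2509   1.4689  29.5053]
side [579.8516 -29.0242   1.4722  29.0917]
rear 568.3 -141.9
rear_home 579.3 -32.6
tab 488.8 -33.5
tab40 528.6 -37.5
```

```bash
cat > plan.py <<'E'
from fit import *
from scipy.spatial.transform import Rotation as Ro
v=np.load("rail.npy");c,sn=np.cos(v[2]),np.sin(v[2])
W=lambda x,y,z=0:np.array([v[0]+c*x-sn*y,v[1]+sn*x+c*y,z])
rail=lambda p:np.array([c*(p[0]-v[0])+sn*(p[1]-v[1]),-sn*(p[0]-v[0])+c*(p[1]-v[1]),p[2]])
def cur():
    s=robot.get_state();return s,Ro.from_quat(s["orientation"])
# desired: x down, tool y along +/- rail x
def des(sg):
    y=np.array([c,sn,0])*sg;x=np.array([0,0,-1.]);return Ro.from_matrix(np.column_stack([x,y,np.cross(x,y)]))
def go(target,sg=None):
    s,R=cur();d=R.inv().apply(target-s["tcp_pos"])/150
    print("linear",d.round(4),"dr",((R.inv()*des(sg)).as_rotvec()/2).round(4) if sg else "")
def rep():
    s,R=cur();print(s["time"],"rail",rail(s["tcp_pos"]).round(1),"tcp",s["tcp_pos"].round(1),"F",s["ft_force"].round(1),"grip",round(s["grip_width"],3));print(R.as_matrix().round(3))
E
python3 - <<'E'
from plan import *
rep()
for nm,n,uv,z in [("jar","side",(225,236),0),("jarS","scene",(433,283),0),("cubeA","side",(265,333),30),("cubeB","side",(211,252),30),("cubeA","scene",(291,208),30),("cubeB","scene",(396,237),30),("tape","side",(368,232),25),("wr","side",(430,318),3)]:
    p=ray(n,uv,z);print(nm,p.round(0),rail(p).round(0))
for sg in(1,-1): go(W(-150,0,120),sg)
E
```

```text
0.1 rail [-507.4  369.5  238.2] tcp [ 161.  -499.5  238.2] F [ 0.5  0.6 -0.2] grip 1.0
[[-0.     0.307 -0.952]
 [ 0.001 -0.952 -0.307]
 [-1.    -0.001 -0.   ]]
jar [448. 145.   0.] [163. 149.   0.]
jarS [455. 153.   0.] [171. 142.   0.]
cubeA [ 456. -178.   30.] [-158.  108.   30.]
cubeB [412.  49.  30.] [ 64. 175.  30.]
cubeA [ 460. -173.   30.] [-153.  105.   30.]
cubeB [414.  49.  30.] [ 64. 172.  30.]
tape [700.  28.  25.] [  71. -114.   25.]
wr [ 703. -200.    3.] [-156. -140.    3.]
linear [ 0.7904 -1.196  -3.2111] dr [-1.3648e+00 -8.0000e-04 -0.0000e+00]
linear [ 0.7904 -1.196  -3.2111] dr [ 0.206  -0.      0.0006]
```

play_rows(
  deltas=[
    {"linear": [0,-0.3,-1],"dr": [0.206,0,0],"fingers": 1},
    {"linear": [0,-0.3,-1],"dr": [0.206,0,0],"fingers": 1},
    {"linear": [0,-0.3,-1],"dr": [0.206,0,0],"fingers": 1},
    {"linear": [0,-0.3,-1],"dr": [0.206,0,0],"fingers": 1},
    {"linear": [0,-0.3,-1],"dr": [0.206,0,0],"fingers": 1},
    {"linear": [0,-0.3,-1],"dr": [0.206,0,0],"fingers": 1},
  ],
  newtons=20,
)

```text
time: 0.6
tcp_pos: [291.3, -409.7, 238.6]
orientation: [-0.706, 0.034, 0.706, 0.034]
ft_force: [0.1, -0.4, -0.7]
grip_width: 0.565
```

```bash
python3 - <<'E'
from plan import *
rep();go(W(-150,0,120),-1)
E
```

```text
0.6 rail [-405.1  248.9  238.6] tcp [ 291.3 -409.7  238.6] F [ 0.1 -0.4 -0.7] grip 0.565
[[-0.    -0.096 -0.995]
 [ 0.    -0.995  0.096]
 [-1.    -0.     0.   ]]
linear [ 0.7908 -1.694  -1.6659] dr [0.0018 0.0001 0.0002]
```

play_rows(
  deltas=[
    {"linear": [0.3,-0.85,-0.84],"dr": [0.002,0,0],"fingers": 1},
    {"linear": [0.3,-0.85,-0.84],"dr": [0.002,0,0],"fingers": 1},
    {"linear": [0.3,-0.85,-0.84],"dr": [0.002,0,0],"fingers": 1},
    {"linear": [0.3,-0.85,-0.84],"dr": [0.002,0,0],"fingers": 1},
    {"linear": [0.3,-0.85,-0.84],"dr": [0.002,0,0],"fingers": 1},
  ],
)

```text
time: 1.02
tcp_pos: [429.5, -294.5, 192.3]
orientation: [-0.706, 0.035, 0.707, 0.037]
ft_force: [-1.1, -1.0, 0.8]
grip_width: 0.193
```

play_rows(
  deltas=[
    {"linear": [0.4,-0.85,-0.83],"dr": [0,0,0],"fingers": 1},
    {"linear": [0.4,-0.85,-0.83],"dr": [0,0,0],"fingers": 1},
    {"linear": [0.4,-0.85,-0.83],"dr": [0,0,0],"fingers": 1},
    {"linear": [0.4,-0.85,-0.83],"dr": [0,0,0],"fingers": 1},
    {"linear": [0.4,-0.85,-0.83],"dr": [0,0,0],"fingers": 1},
    {"linear": [0.4,-0.85,-0.83],"dr": [0,0,0],"fingers": 1},
  ],
)

```text
time: 1.52
tcp_pos: [566.3, -180.9, 131.3]
orientation: [-0.705, 0.035, 0.707, 0.036]
ft_force: [0.5, 0.8, 0.1]
grip_width: 0.006
```

```bash
python3 - <<'E'
from plan import *
import cv2
rep();go(W(-150,0,60),-1)
for n in("scene","side","wrist"):
    im,d=optics.get_image(n);cv2.imwrite(f"pics/{n}1.png",im)
cv2.imwrite("pics/m1.png",cv2.resize(cv2.imread("pics/side1.png")[150:390,180:440],None,fx=2.5,fy=2.5))
E
```

```text
1.5167 rail [-149.9   -1.9  131.3] tcp [ 566.3 -180.9  131.3] F [0.5 0.8 0.1] grip 0.006
[[-0.003 -0.101 -0.995]
 [ 0.002 -0.995  0.101]
 [-1.    -0.002  0.003]]
linear [0.4753 0.0013 0.0113] dr [-0.0004  0.0014  0.0008]
```

View pics/m1.png

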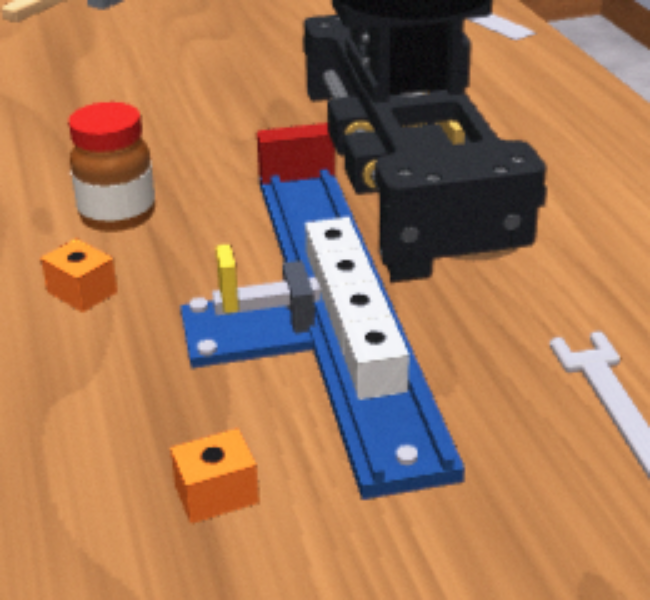

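View pics/wrist1.png

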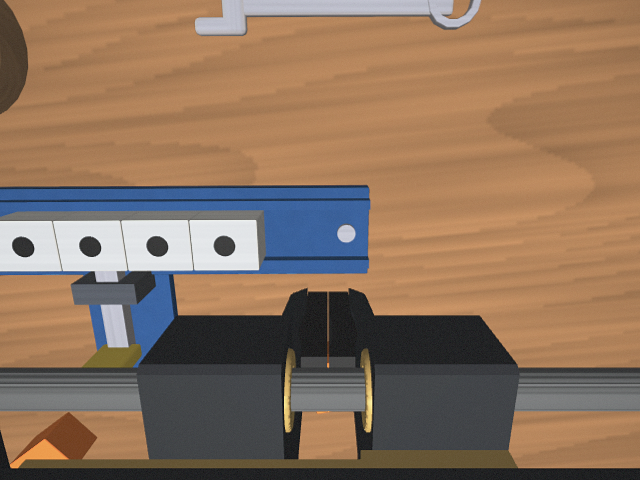

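The wrist view shows the dots at (23,247), (90,246), (157,246) and (225,246), the bolt at (346,233), and the closed fingers at (328,295). I'll use these to check the rail pose.

```bash
python3 - <<'E'
from plan import *
P["wrist"]=optics.camera_params("wrist")
for nm,uv,z in [("d1",(23,247),42),("d4",(225,246),42),("fence-y end",(369,187),20),("fence+y end",(369,268),20),("rear topmid",(263,247),42)]:
    p=ray("wrist",uv,z);print(nm,p.round(1),rail(p).round(1))
E
```

```text
d1 [582.3  -0.6  42. ] [31.1  0.3 42. ]
d4 [ 570.  -122.3   42. ] [-91.2   0.3  42. ]
fence-y end [ 592.9 -213.6   20. ] [-179.8  -31.6   20. ]
fence+y end [ 538.4 -209.4   20. ] [-181.1   23.1   20. ]
rear topmid [ 567.  -145.1   42. ] [-114.2    1.    42. ]
```

play_rows(
  deltas=[
    {"linear": [0.3,0.0,0.01],"dr": [0,0,0],"fingers": 1},
    {"linear": [0.5,0.0,0.01],"dr": [0,0,0],"fingers": 1},
    {"linear": [0.68,0.0,0.01],"dr": [0,0,0],"fingers": 1},
    {"linear": [0.68,0.0,0.01],"dr": [0,0,0],"fingers": 1},
    {"linear": [0.68,0.0,0.01],"dr": [0,0,0],"fingers": 1},
  ],
)

```text
time: 2.08
tcp_pos: [563.0, -183.9, 32.1]
orientation: [-0.706, 0.037, 0.706, 0.038]
ft_force: [0.5, -0.1, 0.5]
grip_width: 0.006
```

```bash
python3 - <<'E'
from plan import *
import cv2
rep();go(W(-125,0,27),-1);go(W(-18.5,0,27),-1)
im,d=optics.get_image("wrist");cv2.imwrite(f"pics/wrist2.png",im)
E
```

```text
2.0833 rail [-153.2    1.1   32.1] tcp [ 563.  -183.9   32.1] F [ 0.5 -0.1  0.5] grip 0.006
[[-0.001 -0.106 -0.994]
 [ 0.    -0.994  0.106]
 [-1.    -0.     0.001]]
linear [ 0.0342 -0.188  -0.0064] dr [-0.0029  0.0005  0.0001]
linear [ 0.0344 -0.898  -0.0024] dr [-0.0029  0.0005  0.0001]
```

View pics/wrist2.png

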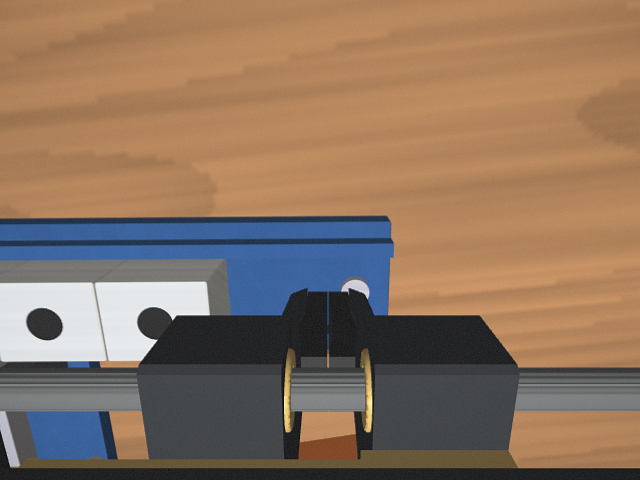

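play_rows(
  deltas=[
    {"linear": [0.03,-0.03,-0.005],"dr": [-0.003,0,0],"fingers": 1},
    {"linear": [0.03,-0.06,-0.005],"dr": [-0.003,0,0],"fingers": 1},
    {"linear": [0.03,-0.09,-0.005],"dr": [-0.003,0,0],"fingers": 1},
    {"linear": [0.03,-0.12,-0.005],"dr": [-0.003,0,0],"fingers": 1},
    {"linear": [0.03,-0.14,-0.005],"dr": [-0.003,0,0],"fingers": 1},
    {"linear": [0.03,-0.16,-0.005],"dr": [-0.003,0,0],"fingers": 1},
    {"linear": [0.03,-0.18,-0.005],"dr": [-0.003,0,0],"fingers": 1},
    {"linear": [0.03,-0.2,-0.005],"dr": [-0.003,0,0],"fingers": 1},
  ],
)

```text
time: 2.8
tcp_pos: [567.8, -152.9, 27.4]
orientation: [0.706, -0.035, -0.706, -0.034]
ft_force: [0.2, -3.5, -0.4]
grip_width: 0.006
```

play_rows(
  deltas=[
    {"linear": [0,-0.02,0],"dr": [0,0,0],"fingers": 1},
    {"linear": [0,-0.04,0],"dr": [0,0,0],"fingers": 1},
    {"linear": [0,-0.06,0],"dr": [0,0,0],"fingers": 1},
    {"linear": [0,-0.08,0],"dr": [0,0,0],"fingers": 1},
    {"linear": [0,-0.1,0],"dr": [0,0,0],"fingers": 1},
    {"linear": [0,-0.12,0],"dr": [0,0,0],"fingers": 1},
    {"linear": [0,-0.14,0],"dr": [0,0,0],"fingers": 1},
    {"linear": [0,-0.16,0],"dr": [0,0,0],"fingers": 1},
  ],
)

```text
time: 3.47
tcp_pos: [570.0, -128.7, 27.3]
orientation: [0.706, -0.035, -0.706, -0.035]
ft_force: [-0.2, -4.4, 2.4]
grip_width: 0.008
```

```bash
python3 - <<'E'
from plan import *
import cv2
rep();go(W(-18.5,0,27),-1)
im,d=optics.get_image("side");cv2.imwrite("pics/m3.png",cv2.resize(im[150:390,180:440],None,fx=2.5,fy=2.5))
im,d=optics.get_image("scene");cv2.imwrite("pics/m3s.png",cv2.resize(im[150:350,180:440],None,fx=2.5,fy=2.5))
E
```

```text
3.4667 rail [-97.6  -0.4  27.3] tcp [ 570.  -128.7   27.3] F [-0.2 -4.4  2.4] grip 0.008
[[ 0.    -0.098 -0.995]
 [-0.    -0.995  0.098]
 [-1.     0.    -0.   ]]
linear [ 0.0021 -0.5276  0.0014] dr [ 0.001  -0.0001 -0.0001]
```

View pics/m3.png

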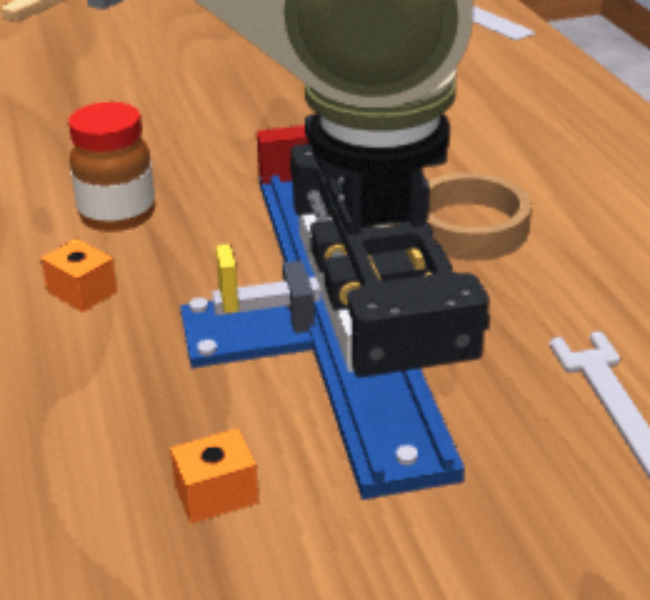

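View pics/m3s.png

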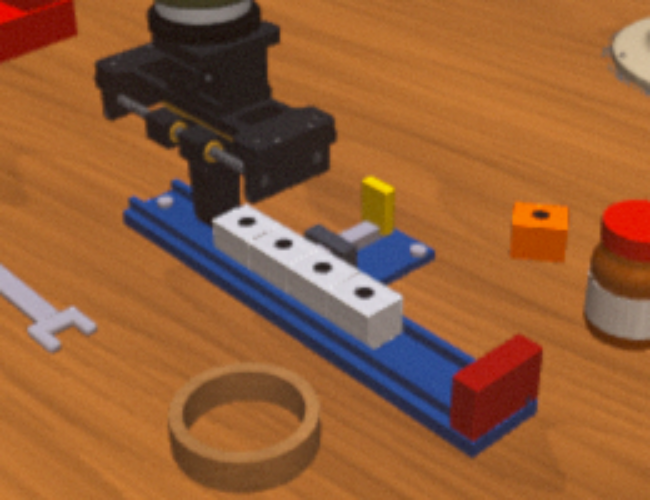

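The row moves together at about 4 N, with the finger squarely behind it. I'll keep pushing.

play_rows(
  deltas=[
    {"linear": [0,-0.025,0],"dr": [0,0,0],"fingers": 1},
    {"linear": [0,-0.05,0],"dr": [0,0,0],"fingers": 1},
    {"linear": [0,-0.075,0],"dr": [0,0,0],"fingers": 1},
    {"linear": [0,-0.1,0],"dr": [0,0,0],"fingers": 1},
    {"linear": [0,-0.125,0],"dr": [0,0,0],"fingers": 1},
    {"linear": [0,-0.15,0],"dr": [0,0,0],"fingers": 1},
    {"linear": [0,-0.175,0],"dr": [0,0,0],"fingers": 1},
    {"linear": [0,-0.2,0],"dr": [0,0,0],"fingers": 1},
  ],
)

```text
time: 4.23
tcp_pos: [572.9, -98.7, 27.2]
orientation: [-0.706, 0.035, 0.706, 0.035]
ft_force: [-0.8, -4.4, 2.6]
grip_width: 0.007
```

play_rows(
  deltas=[
    {"linear": [0,-0.025,0],"dr": [0,0,0],"fingers": 1},
    {"linear": [0,-0.05,0],"dr": [0,0,0],"fingers": 1},
    {"linear": [0,-0.075,0],"dr": [0,0,0],"fingers": 1},
    {"linear": [0,-0.1,0],"dr": [0,0,0],"fingers": 1},
    {"linear": [0,-0.125,0],"dr": [0,0,0],"fingers": 1},
    {"linear": [0,-0.15,0],"dr": [0,0,0],"fingers": 1},
    {"linear": [0,-0.175,0],"dr": [0,0,0],"fingers": 1},
    {"linear": [0,-0.2,0],"dr": [0,0,0],"fingers": 1},
  ],
)

```text
time: 4.9
tcp_pos: [575.8, -68.9, 27.2]
orientation: [-0.706, 0.035, 0.706, 0.035]
ft_force: [0.1, -4.4, 2.0]
grip_width: 0.005
```

```bash
python3 - <<'E'
from plan import *
import cv2
rep();go(W(-18.5,0,27),-1)
im,d=optics.get_image("scene");cv2.imwrite("pics/m4s.png",cv2.resize(im[180:340,220:420],None,fx=4,fy=3.75))
E
```

```text
4.9 rail [-37.5  -0.2  27.2] tcp [575.8 -68.9  27.2] F [ 0.1 -4.4  2. ] grip 0.005
[[-0.    -0.098 -0.995]
 [-0.    -0.995  0.098]
 [-1.     0.     0.   ]]
linear [ 0.0016 -0.1265  0.0009] dr [ 0.001  0.    -0.   ]
```

View pics/m4s.png

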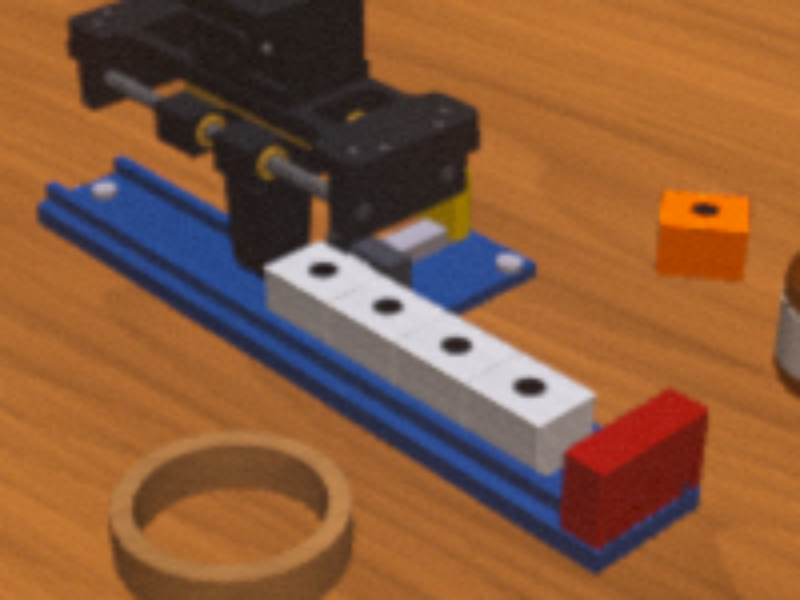

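play_rows(
  deltas=[
    {"linear": [0,-0.015,0],"dr": [0,0,0],"fingers": 1},
    {"linear": [0,-0.03,0],"dr": [0,0,0],"fingers": 1},
    {"linear": [0,-0.045,0],"dr": [0,0,0],"fingers": 1},
    {"linear": [0,-0.06,0],"dr": [0,0,0],"fingers": 1},
    {"linear": [0,-0.07,0],"dr": [0,0,0],"fingers": 1},
    {"linear": [0,-0.08,0],"dr": [0,0,0],"fingers": 1},
    {"linear": [0,-0.09,0],"dr": [0,0,0],"fingers": 1},
    {"linear": [0,-0.1,0],"dr": [0,0,0],"fingers": 1},
  ],
)

```text
time: 5.62
tcp_pos: [577.3, -54.2, 27.2]
orientation: [-0.706, 0.035, 0.706, 0.035]
ft_force: [-0.7, -4.6, 2.8]
grip_width: 0.005
```

play_rows(
  deltas=[
    {"linear": [0,-0.007,0],"dr": [0,0,0],"fingers": 1},
    {"linear": [0,-0.007,0],"dr": [0,0,0],"fingers": 1},
    {"linear": [0,-0.014,0],"dr": [0,0,0],"fingers": 1},
  ],
)

```text
time: 5.87
tcp_pos: [577.5, -52.2, 27.2]
orientation: [0.706, -0.035, -0.706, -0.035]
ft_force: [-0.4, -5.0, 2.3]
grip_width: 0.004
```

play_rows(
  deltas=[
    {"linear": [0,-0.005,0],"dr": [0,0,0],"fingers": 1},
    {"linear": [0,-0.01,0],"dr": [0,0,0],"fingers": 1},
    {"linear": [0,-0.01,0],"dr": [0,0,0],"fingers": 1},
  ],
)

```text
time: 6.12
tcp_pos: [577.7, -50.6, 27.2]
orientation: [0.706, -0.035, -0.706, -0.035]
ft_force: [0.8, -4.5, 1.8]
grip_width: 0.008
```

```bash
python3 - <<'E'
from plan import *
import cv2
rep();go(W(-18.5,0,27),-1)
im,d=optics.get_image("scene");cv2.imwrite("pics/m5s.png",cv2.resize(im[180:340,220:420],None,fx=4,fy=3.75))
E
```

```text
6.1167 rail [-19.1  -0.2  27.2] tcp [577.7 -50.6  27.2] F [ 0.8 -4.5  1.8] grip 0.008
[[ 0.    -0.098 -0.995]
 [ 0.    -0.995  0.098]
 [-1.    -0.    -0.   ]]
linear [ 0.0016 -0.0042  0.001 ] dr [ 0.001 -0.     0.   ]
```

View pics/m5s.png

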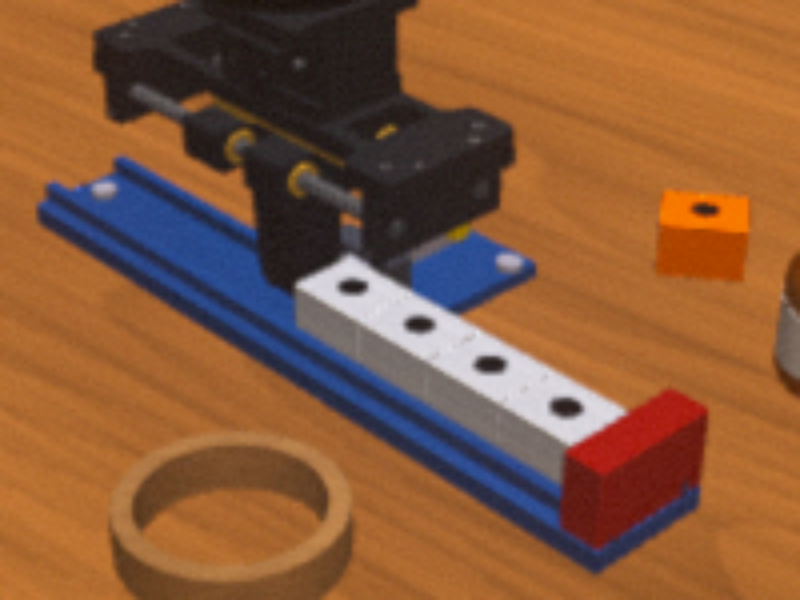

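play_rows(
  deltas=[
    {"linear": [0,-0.006,0],"dr": [0,0,0],"fingers": 1},
    {"linear": [0,-0.012,0],"dr": [0,0,0],"fingers": 1},
    {"linear": [0,-0.012,0],"dr": [0,0,0],"fingers": 1},
  ],
)

```text
time: 6.42
tcp_pos: [577.8, -48.8, 27.2]
orientation: [0.706, -0.035, -0.706, -0.035]
ft_force: [-1.1, -3.6, 3.1]
grip_width: 0.008
```

play_rows(
  deltas=[
    {"linear": [0,-0.005,0],"dr": [0,0,0],"fingers": 1},
    {"linear": [0,-0.01,0],"dr": [0,0,0],"fingers": 1},
    {"linear": [0,-0.01,0],"dr": [0,0,0],"fingers": 1},
  ],
)

```text
time: 6.67
tcp_pos: [578.0, -47.3, 27.2]
orientation: [-0.706, 0.035, 0.706, 0.035]
ft_force: [-0.4, -3.8, 2.0]
grip_width: 0.004
```

play_rows(
  deltas=[
    {"linear": [0,-0.005,0],"dr": [0,0,0],"fingers": 1},
    {"linear": [0,-0.01,0],"dr": [0,0,0],"fingers": 1},
    {"linear": [0,-0.01,0],"dr": [0,0,0],"fingers": 1},
  ],
)

```text
time: 6.92
tcp_pos: [578.1, -45.8, 27.2]
orientation: [0.706, -0.035, -0.706, -0.035]
ft_force: [0.0, -3.4, 4.1]
grip_width: 0.008
```

play_rows(
  deltas=[
    {"linear": [0,-0.005,0],"dr": [0,0,0],"fingers": 1},
    {"linear": [0,-0.01,0],"dr": [0,0,0],"fingers": 1},
    {"linear": [0,-0.01,0],"dr": [0,0,0],"fingers": 1},
  ],
)

```text
time: 7.17
tcp_pos: [578.2, -45.7, 27.3]
orientation: [-0.706, 0.035, 0.706, 0.034]
ft_force: [-1.9, -11.3, 3.5]
grip_width: 0.007
```

```bash
python3 - <<'E'
from plan import *
import cv2
rep()
im,d=optics.get_image("scene");cv2.imwrite("pics/m6s.png",cv2.resize(im[230:320,280:400],None,fx=6.6,fy=6.6,interpolation=cv2.INTER_CUBIC))
E
```

```text
7.1667 rail [-14.2  -0.2  27.3] tcp [578.2 -45.7  27.3] F [ -1.9 -11.3   3.5] grip 0.007
[[-0.    -0.098 -0.995]
 [-0.002 -0.995  0.098]
 [-1.     0.002 -0.   ]]
```

View pics/m6s.png

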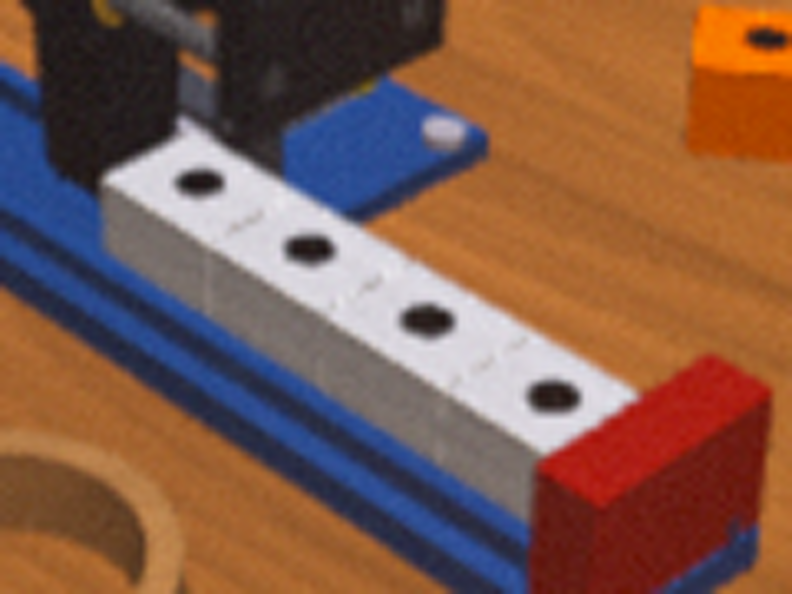

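Force has risen to 11 N with the tool stopped, so the row is against the stop. I'll give one slightly firmer press, then back off and look.

play_rows(
  deltas=[
    {"linear": [0,-0.006,0],"dr": [0,0,0],"fingers": 1},
    {"linear": [0,-0.006,0],"dr": [0,0,0],"fingers": 1},
    {"linear": [0,-0.006,0],"dr": [0,0,0],"fingers": 1},
  ],
)

```text
time: 7.47
tcp_pos: [578.3, -45.6, 27.3]
orientation: [-0.706, 0.036, 0.706, 0.034]
ft_force: [-3.7, -15.6, 2.4]
grip_width: 0.004
```

play_rows(
  deltas=[
    {"linear": [0,0.02,0],"dr": [0,0,0],"fingers": 1},
    {"linear": [0,0.06,0],"dr": [0,0,0],"fingers": 1},
    {"linear": [0,0.15,0],"dr": [0,0,0],"fingers": 1},
    {"linear": [0,0.3,0],"dr": [0,0,0],"fingers": 1},
    {"linear": [-0.3,0.4,0],"dr": [0,0,0],"fingers": 1},
    {"linear": [-0.6,0.4,0],"dr": [0,0,0],"fingers": 1},
    {"linear": [-0.7,0.4,0],"dr": [0,0,0],"fingers": 1},
    {"linear": [-0.7,0.4,0],"dr": [0,0,0],"fingers": 1},
  ],
)

```text
time: 8.13
tcp_pos: [574.4, -104.8, 137.5]
orientation: [0.709, -0.036, -0.703, -0.034]
ft_force: [-0.3, 0.3, 0.3]
grip_width: 0.002
```

```bash
python3 - <<'E'
from plan import *
import cv2
rep();go(W(-11,112,130),-1)
im,d=optics.get_image("scene");cv2.imwrite("pics/m7s.png",cv2.resize(im[200:320,240:400],None,fx=5,fy=5,interpolation=cv2.INTER_CUBIC))
im,d=optics.get_image("wrist");cv2.imwrite("pics/wrist7.png",im);cv2.imwrite("pics/side7.png",optics.get_image("side")[0])
E
```

```text
8.1333 rail [-73.4  -2.3 137.5] tcp [ 574.4 -104.8  137.5] F [-0.3  0.3  0.3] grip 0.002
[[ 0.008 -0.099 -0.995]
 [-0.003 -0.995  0.099]
 [-1.     0.002 -0.009]]
linear [ 0.0428 -0.4168  0.762 ] dr [ 0.0006 -0.0043 -0.0009]
```

View pics/m7s.png

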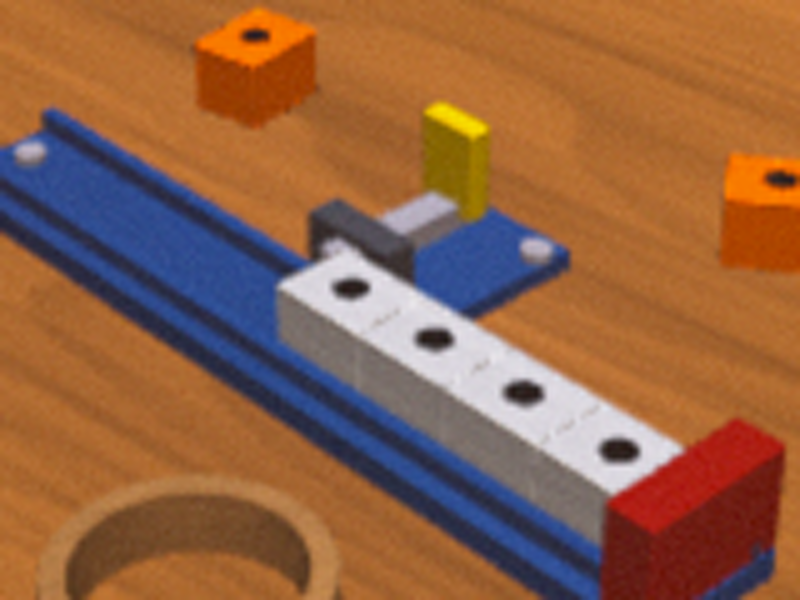

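View pics/wrist7.png

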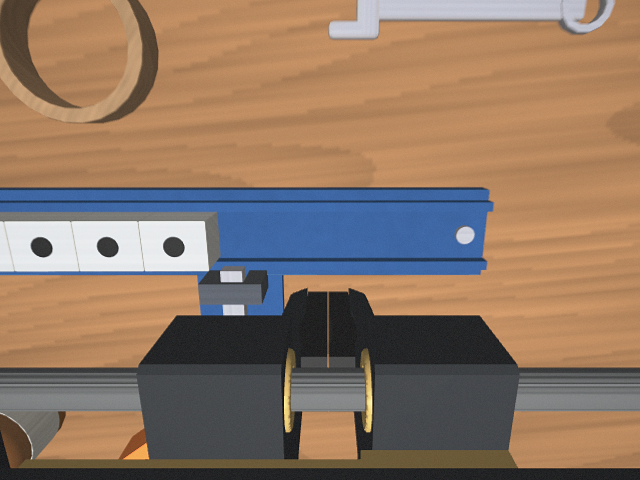

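Home and together, with the rear face clear of the bar. Next I move over to the outside of the tab.

play_rows(
  deltas=[
    {"linear": [0,-0.42,0.78],"dr": [0,0,0],"fingers": 1},
    {"linear": [0,-0.42,0.78],"dr": [0,0,0],"fingers": 1},
    {"linear": [0,-0.42,0.78],"dr": [0,0,0],"fingers": 1},
    {"linear": [0,-0.42,0.78],"dr": [0,0,0],"fingers": 1},
    {"linear": [0,-0.42,0.78],"dr": [0,0,0],"fingers": 1},
    {"linear": [0,-0.42,0.78],"dr": [0,0,0],"fingers": 1},
  ],
)

```text
time: 8.78
tcp_pos: [462.7, -29.4, 131.8]
orientation: [-0.706, 0.035, 0.706, 0.035]
ft_force: [0.1, -0.6, 0.7]
grip_width: 0.006
```

```bash
python3 - <<'E'
from plan import *
import cv2
rep();go(W(-11,116,42),-1)
P["wrist"]=optics.camera_params("wrist")
im,d=optics.get_image("wrist");cv2.imwrite("pics/wrist8.png",im)
im,d=optics.get_image("side");cv2.imwrite("pics/m8.png",cv2.resize(im[150:390,180:440],None,fx=2.5,fy=2.5))
np.save("pics/Tw8.npy",P["wrist"]["T"])
E
```

```text
8.7833 rail [ -9.5 116.4 131.8] tcp [462.7 -29.4 131.8] F [ 0.1 -0.6  0.7] grip 0.006
[[-0.    -0.098 -0.995]
 [ 0.    -0.995  0.098]
 [-1.    -0.     0.   ]]
linear [ 0.5987  0.0101 -0.0025] dr [0.0011 0.0001 0.    ]
```

View pics/wrist8.png

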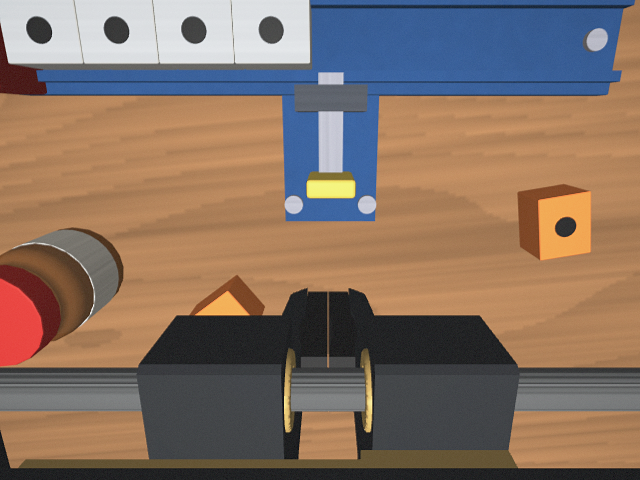

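View pics/m8.png

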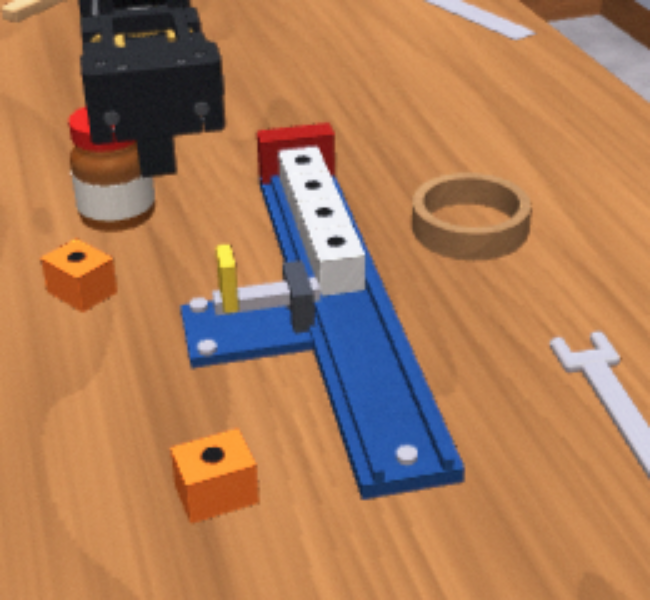

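```bash
python3 - <<'E'
from plan import *
P["wrist"]=optics.camera_params("wrist")
for uv in[(307,197),(355,197)]: print(rail(ray("wrist",uv,64)).round(1))
E
```

```text
[ 1.  82.4 64. ]
[-24.3  82.3  64. ]
```

play_rows(
  deltas=[
    {"linear": [0.3,0.01,0],"dr": [0,0,0],"fingers": 1},
    {"linear": [0.6,0.01,0],"dr": [0,0,0],"fingers": 1},
    {"linear": [0.6,0.01,0],"dr": [0,0,0],"fingers": 1},
    {"linear": [0.6,0.01,0],"dr": [0,0,0],"fingers": 1},
    {"linear": [0.6,0.01,0],"dr": [0,0,0],"fingers": 1},
  ],
)

```text
time: 9.3
tcp_pos: [463.1, -31.1, 43.2]
orientation: [0.707, -0.035, -0.706, -0.035]
ft_force: [0.1, -0.7, -0.5]
grip_width: 0.004
```

play_rows(
  deltas=[
    {"linear": [0,0,-0.03],"dr": [0,0,0],"fingers": 1},
    {"linear": [0,0,-0.06],"dr": [0,0,0],"fingers": 1},
    {"linear": [0,0,-0.085],"dr": [0,0,0],"fingers": 1},
    {"linear": [0,0,-0.11],"dr": [0,0,0],"fingers": 1},
    {"linear": [0,0,-0.135],"dr": [0,0,0],"fingers": 1},
    {"linear": [0,0,-0.16],"dr": [0,0,0],"fingers": 1},
  ],
)

```text
time: 9.8
tcp_pos: [486.3, -33.0, 42.5]
orientation: [-0.706, 0.035, 0.706, 0.035]
ft_force: [-2.0, 1.0, 2.0]
grip_width: -0.001
```

```bash
python3 - <<'E'
from plan import *
rep();go(W(-11,59,42),-1)
E
```

```text
9.8 rail [-10.7  92.5  42.5] tcp [486.3 -33.   42.5] F [-2.  1.  2.] grip -0.001
[[-0.    -0.098 -0.995]
 [-0.    -0.995  0.098]
 [-1.     0.     0.   ]]
linear [ 0.0031  0.0025 -0.2237] dr [ 0.001   0.0001 -0.    ]
```

play_rows(
  deltas=[
    {"linear": [0,0,-0.025],"dr": [0,0,0],"fingers": 1},
    {"linear": [0,0,-0.05],"dr": [0,0,0],"fingers": 1},
    {"linear": [0,0,-0.075],"dr": [0,0,0],"fingers": 1},
    {"linear": [0,0,-0.1],"dr": [0,0,0],"fingers": 1},
    {"linear": [0,0,-0.125],"dr": [0,0,0],"fingers": 1},
    {"linear": [0,0,-0.15],"dr": [0,0,0],"fingers": 1},
    {"linear": [0,0,-0.165],"dr": [0,0,0],"fingers": 1},
    {"linear": [0,0,-0.18],"dr": [0,0,0],"fingers": 1},
  ],
)

```text
time: 10.47
tcp_pos: [513.0, -35.6, 42.2]
orientation: [-0.706, 0.035, 0.706, 0.035]
ft_force: [-2.5, 0.6, 1.2]
grip_width: 0.009
```

```bash
python3 - <<'E'
from plan import *
import cv2
rep()
im,d=optics.get_image("scene");cv2.imwrite("pics/m9s.png",cv2.resize(im[200:320,240:400],None,fx=5,fy=5,interpolation=cv2.INTER_CUBIC))
E
```

```text
10.4667 rail [-10.6  65.7  42.2] tcp [513.  -35.6  42.2] F [-2.5  0.6  1.2] grip 0.009
[[-0.    -0.098 -0.995]
 [ 0.    -0.995  0.098]
 [-1.    -0.     0.   ]]
```

View pics/m9s.png

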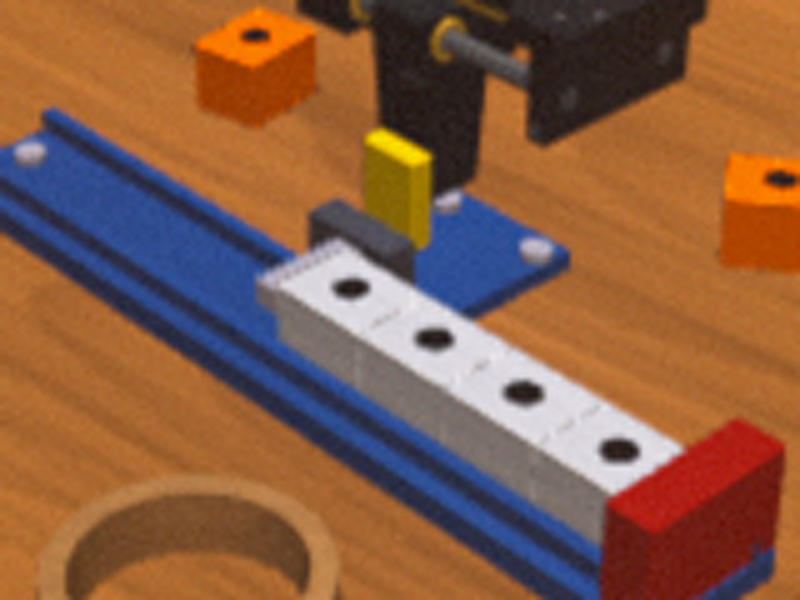

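The bar is crossing freely behind the row. I'll push on until it meets its end stop.

play_rows(
  deltas=[
    {"linear": [0,0,-0.012],"dr": [0,0,0],"fingers": 1},
    {"linear": [0,0,-0.024],"dr": [0,0,0],"fingers": 1},
    {"linear": [0,0,-0.036],"dr": [0,0,0],"fingers": 1},
    {"linear": [0,0,-0.036],"dr": [0,0,0],"fingers": 1},
  ],
)

```text
time: 10.85
tcp_pos: [518.1, -36.1, 42.1]
orientation: [-0.706, 0.035, 0.707, 0.035]
ft_force: [-2.7, 1.3, 1.4]
grip_width: 0.002
```

play_rows(
  deltas=[
    {"linear": [0,0,-0.007],"dr": [0,0,0],"fingers": 1},
    {"linear": [0,0,-0.014],"dr": [0,0,0],"fingers": 1},
    {"linear": [0,0,-0.014],"dr": [0,0,0],"fingers": 1},
  ],
)

```text
time: 11.1
tcp_pos: [518.2, -36.1, 42.1]
orientation: [-0.704, 0.034, 0.708, 0.035]
ft_force: [-15.4, -0.3, 10.0]
grip_width: 0.005
```

It stops dead with 15 N, so that's the end stop. Now I retreat and check.

play_rows(
  deltas=[
    {"linear": [0,0,0.03],"dr": [0,0,0],"fingers": 1},
    {"linear": [0,0,0.15],"dr": [0,0,0],"fingers": 1},
    {"linear": [0,0,0.35],"dr": [0,0,0],"fingers": 1},
    {"linear": [-0.3,0,0.45],"dr": [0,0,0],"fingers": 1},
    {"linear": [-0.6,0,0.5],"dr": [0,0,0],"fingers": 1},
    {"linear": [-0.7,0,0.5],"dr": [0,0,0],"fingers": 1},
    {"linear": [-0.7,0,0.5],"dr": [0,0,0],"fingers": 1},
  ],
)

```text
time: 11.68
tcp_pos: [447.8, -29.7, 152.1]
orientation: [0.71, -0.036, -0.703, -0.034]
ft_force: [0.8, 0.0, -0.1]
grip_width: 0.003
```

```bash
python3 - <<'E'
from plan import *
import cv2
rep()
im,d=optics.get_image("scene");cv2.imwrite("pics/m10s.png",cv2.resize(im[200:320,240:400],None,fx=5,fy=5,interpolation=cv2.INTER_CUBIC))
im,d=optics.get_image("side");cv2.imwrite("pics/m10.png",cv2.resize(im[180:340,210:400],None,fx=3.6,fy=3.6,interpolation=cv2.INTER_CUBIC))
P["wrist"]=optics.camera_params("wrist");np.save("pics/Tw.npy",P["wrist"]["T"])
im,d=optics.get_image("wrist");cv2.imwrite("pics/wrist10.png",im)
E
```

```text
11.6833 rail [-11.3 131.2 152.1] tcp [447.8 -29.7 152.1] F [ 0.8  0.  -0.1] grip 0.003
[[ 0.01  -0.098 -0.995]
 [-0.003 -0.995  0.098]
 [-1.     0.002 -0.01 ]]
```

View pics/m10s.png

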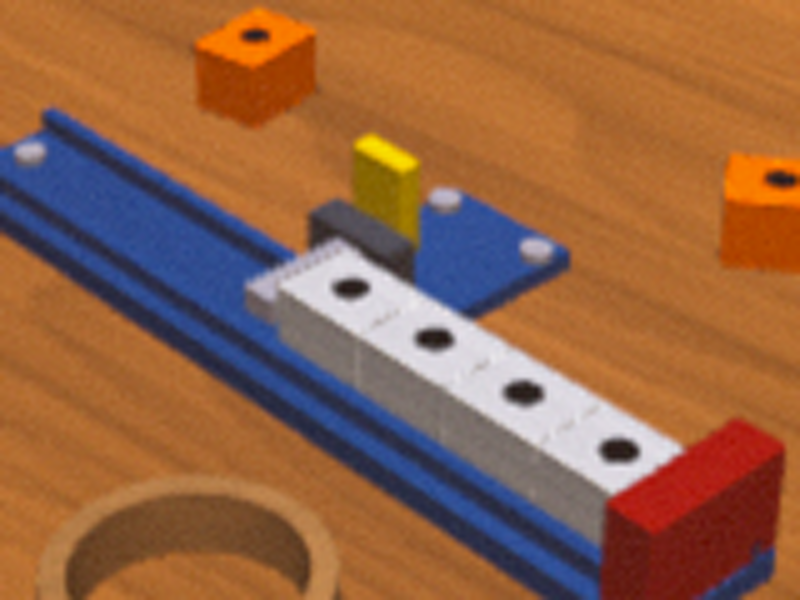

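View pics/m10.png

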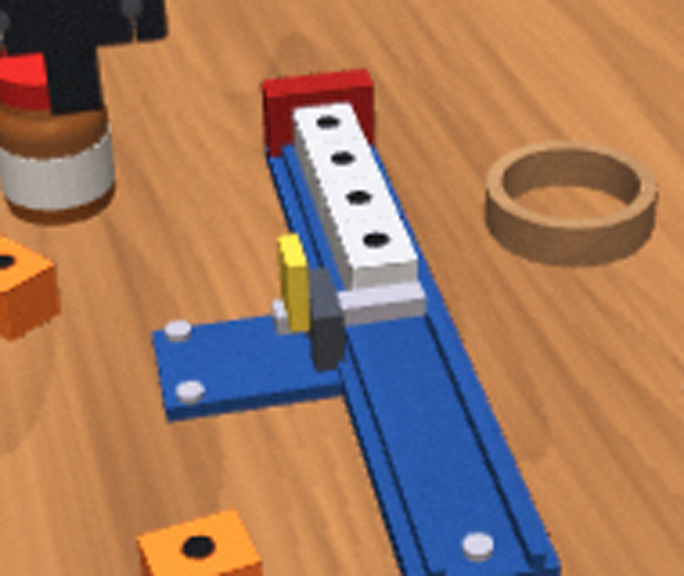

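View pics/wrist10.png

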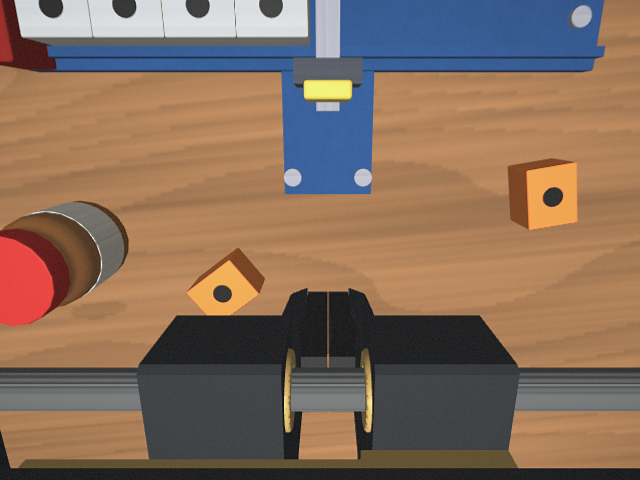

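```bash
python3 - <<'E'
from plan import *
C=lambda x,y:(240+x/5-.4,200+y/5-.4)
for a,b in [((440,102),(370,134)),((488,128),(418,160))]:
    pa,pb=[rail(ray("scene",C(*q),64)) for q in(a,b)];print(pa.round(1),pb.round(1),(pb-pa).round(1))
for d in[(620,450),(524,392),(434,339),(351,288)]:print(rail(ray("scene",C(*d),42)).round(1))
print("stop face top",[rail(ray("scene",C(*d),52)).round(1) for d in[(607,500),(740,418)]])
E
```

```text
[-23.6  82.5  64. ] [-23.9  48.6  64. ] [ -0.3 -33.9   0. ]
[ 1.3 81.9 64. ] [ 0.5 48.7 64. ] [ -0.9 -33.3   0. ]
[139.1   1.   42. ]
[98.9  0.9 42. ]
[59.   0.2 42. ]
[19.   0.4 42. ]
stop face top [array([160.7, -29. ,  52. ]), array([161.4,  29. ,  52. ])]
```

```bash
python3 - <<'E'
from plan import *
import cv2
print("initial",[rail(ray("scene",SC(*d),64)).round(1) for d in[(432,82),(470,103)]], "side", [rail(ray("side",SI(*d),64)).round(1) for d in[(103,207),(107,235)]])
P["wrist"]=dict(mtx=optics.camera_params("wrist")["mtx"],T=np.load("pics/Tw.npy"))
im=cv2.imread("pics/wrist10.png")
cv2.imwrite("pics/w10c.png",cv2.resize(im[20:140,260:400],None,fx=5,fy=5,interpolation=cv2.INTER_CUBIC))
print([ (v,rail(ray("wrist",(328,v),64)).round(1).tolist()) for v in(80,98,101)])
E
```

```text
initial [array([-23.3,  82.3,  64. ]), array([ 1.6, 81.4, 64. ])] side [array([-2.2, 83.3, 64. ]), array([-23.8,  84.4,  64. ])]
[(80, [-11.0, 40.2, 64.0]), (98, [-11.0, 49.2, 64.0]), (101, [-11.0, 50.7, 64.0])]
```

View pics/w10c.png

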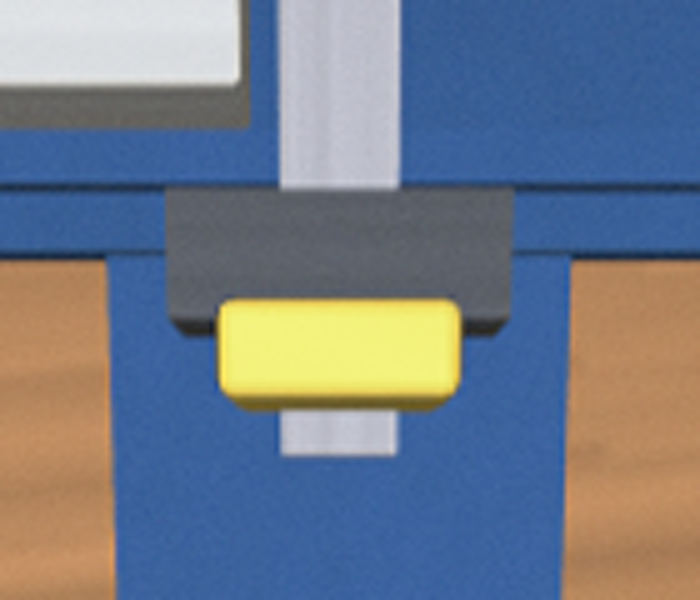

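```bash
python3 - <<'E'
from station import robot, optics, ticket
print(ticket.sign_off())
E
```

```text
the job is handed in; nothing more can be done
None
```

The row of four blocks is against the red stop and the keeper bar is fully across behind it. I handed the job in at about 12 s of the 51 s allowed.

**Row:** I pushed it from behind with the closed fingers at about 4 N. It stopped against the red end stop, and I pressed to about 16 N before backing off. The dot spacings then measured 40.2, 39.9 and 40.0 mm, so all four blocks are touching.

**Keeper:** I pushed the yellow tab until it stopped dead at about 15 N. In the wrist view its outer face measured rail y ≈ 50 mm, which is full travel, and it sits against the guide. The other views show the bar across the channel behind the row.

**Bystanders:** I kept clear of the jar, the tape roll, the wrench and the orange look-alikes, and none of them looked moved in the pictures. I did not re-measure them, and the wrench was not in the last close-ups. The gripper was well clear of everything at the end.

**Small disagreements:**
- The tab first measured at rail y ≈ 82–84 mm rather than the 90 mm given for keeper 0, so the keeper may have started partly forward.
- In the scene view the leading block's dot measured about 21.6–22.3 mm from the stop face instead of 20 mm. That is close to calibration error, and the force readings say it was seated.

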